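# Sterilise the bench instruments under the UV hood

## Robot

A 6-joint arm with a two-finger parallel gripper is mounted at the origin on a cart in front of the work surface, level with it; the furniture and walls round the work are solid. World frame = base frame: x ahead of the robot, y to its left, z up, the work surface at z = 0. Lengths are in mm, angles in rad, forces in N, time in s.
With the tool pointing down it reaches from about 300 to 775 mm from the base axis. Payload 14.6 kg.
Tool frame: the origin (TCP) lies on the centre line of the jaws, within the pads' length; the fingertips stand 19 mm ahead of it and the grasp point (between the pads) is the TCP (bot.tip_reach is the distance from the TCP to the fingertips, in mm); y points along the fingers, x is the direction in which the jaws open and shut, and the axes are right-handed (so a half turn about y gives the same grasp; the last joint's range is limited). The gripper opens to 85 mm and grips with 20 to 120 N. Pads are 22 mm wide; open, the fingers measure 114 mm over their backs; the gripper's body (76 mm by 85 mm) begins 54 mm behind the grasp point. The pads swing forward as they close: fully open they stand 13 mm farther back than shut.
Start: joints at [1.222, 0.3, 1.521, -0, 1.321, -0.067], TCP at [152.944, 528.297, 250.281] pointing down, gripper open.
Joint ranges: [-3.03, 3.03], [-0.79, 2.21], [0.23, 2.52], [-1.04, 4.18], [0, 3.07], [-2.55, 2.55]. Speed limits (rad/s): [2.22, 2.22, 2.57, 3.14, 3.14, 3.14].

## Interface

Orientations are given as a unit quaternion [w, x, y, z].
In Python, from rig import bot gives the robot as it stands. Calls block until the motion is done:
- bot.move_to(position, orientation): joint-space move of the TCP to a pose.
- bot.servo_line(position, attitude=None, speed=150, until_force=None): straight line of the TCP; attitude=None keeps the orientation; speed is the mean speed in mm/s. With until_force (N) it stops when the force on the tool has changed by that much, and returns True; else False.
- bot.move_joints(angles): joint-space move.
- bot.move_gripper(opening, grip_force=None): finger opening in mm; grip_force is the grip in N (None keeps the last); returns when the fingers have stopped.
- bot.dwell(seconds).
- bot.ik(position, orientation): joint angles nearest the present ones, or None.
- bot.read_state(): the state.
- bot.read_camera(name): name is "side" or "top" or "wrist"; returns a dict with "image" (420x560x3 uint8, blue, green, red), "depth" (420x560 float32, mm along the optical axis (not along the pixel's ray), 0 where there is no reading), "fovy" (degrees; the focal length in pixels is half the picture's height over the tangent of half this angle, whatever the lens; pixels are square), "cx", "cy" (the principal point, pixels), "eye" and "attitude" of the camera in the world; the wrist camera has in their place "mount" (4x4, takes a point from camera to tool coordinates, whose origin is the TCP and whose axes are the tool frame's). Camera axes: x right, y down, z forward; pixel columns grow to the right and rows downward; lengths in mm; the calibration is good to about 2 mm. A picture is of the moment at which its call begins: read the wrist's pose just before it.
A pose or a line that the arm cannot do raises bot.MotionError and nothing moves.
- bot.finish_job(): hands the job in, once; it reports no verdict.
The state is a dict: "clock": time; "joint_positions": joint angles; "qvel": joint speeds; "effort": joint torques, N m; "ee_pos": TCP position; "tool_rot": TCP orientation; "ft_force": force on the tool from outside, world axes, zero at the start; "moment": the same for the moment, N m; "grip_width": finger opening in mm.
Only numpy, scipy, OpenCV 4.12 (cv2) and the standard library are available. Lean on these libraries where they do the work, as an engineer would, in place of code of your own. Each camera call takes 0.05 s, during which the arm holds its last target. There are 200 camera calls.

## Task

Sterilise the instruments: swing the steriliser's hood right over until it stays open by itself, stand every spatula and marker that lies on the bench upright in the round well, blades and caps up to the light, then shut the hood over them and press the green start button. Leave the beaker, wash bottle and timer where they are.

Things in the scene. Friction and masses are not known exactly. Their poses are not given: they have to be found in the camera images.
- steriliser: Bench UV steriliser, fixed: white housing, steel deck 94 mm above the bench. Origin on the bench under the well axis; x from its front (handle side, towards the robot) to its rear, z up. Footprint x -117 to +111, y -195 to +105 mm; y < -90 mm is the control strip (top 98 mm) with the start button, the hood covers the rest.
- well_mouth (a point): Centre of the mouth of the instrument well: a round steel cup let into the deck, 72 mm across and 80 mm deep (floor 14 mm above the bench), mouth level with the deck. Axes as the steriliser's.
- hood (a joint): Hood angle, rad: 0 shut, 1.5 fully open on its stop, tipped to the rear. Damped hinge, no catch or spring: its weight sinks it shut from below about 0.85 (the balance point), open from above. 0.4 kg; the bar needs 2 to 4 N. Amber box, white roof, 155 deep, 175 wide, roof 90 mm above the deck (lamp housing 97); 84 mm free inside above the deck.
- hood_hinge (a point): Fixed point in the middle of the hood's hinge line, 72 mm behind the well axis, 96 mm above the bench; the line runs along the steriliser's y.
- hood_bar (a point): Middle of the steel bar on the hood's front, round, 10 mm thick, 110 long along the steriliser's y, a leg at each end; its axis is 48 mm off the front panel. It moves with the hood on a 213 mm radius: shut, it is 200 mm before and 74 mm above the hinge line (170 mm above the bench; the roof is 16 mm higher than the bar). Pinched from above, it turns between the fingers.
- start_button (a joint): Travel of the start button, m: 0 released, 0.006 fully down; springs back; 5 N when fully down.
- start_button_top (a point): Centre of the top of the round green start button, 26 mm across, on the control strip to the right of the hood; pressed straight down.
- spatula_blue: Lab spatula, 160 mm, 30 g: blue plastic handle 14 wide, 15 thick, 112 long, then a steel shank 5 thick, 24 long and a blade 11 x 2 mm. Lies flat on the bench; may be absent. Origin on its underside at mid-length (long axis 7.5 mm along +z from it), y along it to the blade: handle y = -80 to +32 mm, blade tip +80.
- spatula_red: Lab spatula, 160 mm, 30 g: red plastic handle 14 wide, 15 thick, 112 long, then a steel shank 5 thick, 24 long and a blade 11 x 2 mm. Lies flat on the bench; may be absent. Origin on its underside at mid-length (long axis 7.5 mm along +z from it), y along it to the blade: handle y = -80 to +32 mm, blade tip +80.
- spatula_yellow: Lab spatula, 160 mm, 30 g: yellow plastic handle 14 wide, 15 thick, 112 long, then a steel shank 5 thick, 24 long and a blade 11 x 2 mm. Lies flat on the bench; may be absent. Origin on its underside at mid-length (long axis 7.5 mm along +z from it), y along it to the blade: handle y = -80 to +32 mm, blade tip +80.
- marker_a: White marker pen with a green cap, 135 mm long, 16 mm thick, 25 g. Lies on the bench; may be absent, may roll a little. Origin at mid-length on the side that is underneath at first (long axis 8 mm along +z from it), y along it to the cap.
- beaker: Glass beaker 72 mm across, 95 mm high, a bystander; origin at the middle of its underside.
- wash: Wash bottle 66 mm across, 183 mm high, a bystander; origin at the middle of its underside.
- clock: Small lab timer lying flat, 58 x 66 x 19 mm, a bystander; origin at the middle of its underside.
Things that resemble listed ones, but are neither listed nor needed, are in the scene too. There is more than one size of the spatula_red; the job needs the smaller.

How it is judged:
By the outcome, as a careful person would: the job done as asked, in the order asked, and still so for the second after the job is handed in, with the robot touching nothing.
Of spatula_blue, spatula_red, spatula_yellow, marker_a only 3 to 4 are there at a start; the rules pass over those that are not, and their reading is None.
At some moment in a run one of spatula_blue, spatula_red, spatula_yellow, marker_a may be knocked a few centimetres aside while the robot is not near it.
Once in a run the grip may slacken for a moment while it holds something.
It also fails if it takes over 210 s, if anything falls off the work surface, if the arm or the gripper's body presses on something with over 40 N, if the wrist force passes 120 N, or if a joint passes its speed limit or range.

## Working session

There is one attempt and no reset: what is moved stays moved. The work goes in short steps, each a Python script; the robot and the scene stay as the last script left them, time stands still between calls to the robot, and variables do not carry over. Pictures are saved under pics/ and viewed, about 12 in all and at most 16, crops included, and the job is handed in when it is done.

```bash
ls; mkdir -p pics
cat > h.py <<'E'
import numpy as np, cv2
from rig import bot
from scipy.spatial.transform import Rotation as R
def rot(q): return R.from_quat([q[1],q[2],q[3],q[0]])
def quat(r):
    q=r.as_quat(); return [q[3],q[0],q[1],q[2]]
def cam(name):
    s=bot.read_state(); c=bot.read_camera(name)
    if name=="wrist":
        T=np.eye(4);T[:3,:3]=rot(s['tool_rot']).as_matrix();T[:3,3]=s['ee_pos'];M=T@np.array(c['mount'])
    else:
        M=np.eye(4);a=np.array(c['attitude']);M[:3,:3]=a if a.shape==(3,3) else rot(a).as_matrix();M[:3,3]=c['eye']
    c['M']=M; c['f']=210/np.tan(np.radians(c['fovy'])/2)
    return c
def cloud(c):
    v,u=np.mgrid[:420,:560]; d=c['depth']
    p=np.stack([(u-c['cx'])/c['f']*d,(v-c['cy'])/c['f']*d,d],-1)
    return p@c['M'][:3,:3].T+c['M'][:3,3]
def pix2z(c,u,v,z):
    r=c['M'][:3,:3]@np.array([(u-c['cx'])/c['f'],(v-c['cy'])/c['f'],1]); o=c['M'][:3,3]
    return o+r*(z-o[2])/r[2]
def proj(c,p):
    q=c['M'][:3,:3].T@(np.array(p)-c['M'][:3,3]); return q[0]/q[2]*c['f']+c['cx'],q[1]/q[2]*c['f']+c['cy']
def save(c,n,crop=None,k=1):
    im=c['image']
    if crop: im=im[crop[1]:crop[3],crop[0]:crop[2]]
    cv2.imwrite('pics/'+n+'.png',cv2.resize(im,None,fx=k,fy=k,interpolation=cv2.INTER_CUBIC))
E
python3 - <<'E'
from h import *
import pickle
for n in("top","side"):
    c=cam(n); save(c,n+'0',k=1.4); pickle.dump(c,open(n+'0.pkl','wb')); print(n,c['fovy'],c['M'].round(2).tolist())
print(bot.read_state(),bot.tip_reach)
E
```

```text
pics
top 57.82666594229174 [[-0.01, -0.98, 0.21, 200.58], [-1.0, 0.01, 0.0, -120.47], [-0.0, -0.21, -0.98, 1621.03], [0.0, 0.0, 0.0, 1.0]]
side 51.13438854072074 [[1.0, -0.06, 0.06, 439.77], [-0.08, -0.5, 0.86, -1309.13], [-0.02, -0.87, -0.5, 825.21], [0.0, 0.0, 0.0, 1.0]]
{'clock': 0.1, 'joint_positions': array([ 1.22239233e+00,  3.00423915e-01,  1.52153114e+00,  2.44315592e-05,
        1.32070414e+00, -6.65825334e-02]), 'qvel': array([ 6.55174218e-05, -2.02963131e-03, -2.12795528e-04, -5.77463075e-04,
        2.30313018e-03,  1.52823902e-03]), 'effort': array([ 1.13906091e-03, -5.44381928e+01, -3.62360537e+01, -4.69581971e-05,
        3.06444781e-03,  5.19262500e-07]), 'ee_pos': array([152.8800533 , 528.12292852, 249.76831206]), 'tool_rot': array([-0.56506892,  0.56546687,  0.42449962, -0.42514046]), 'ft_force': array([ 0.61683372, -0.46744435,  0.61281588]), 'moment': array([ 0.03220288, -0.06765141,  0.04036888]), 'grip_width': 85.35193514189021} 19.0
```

View pics/top0.png

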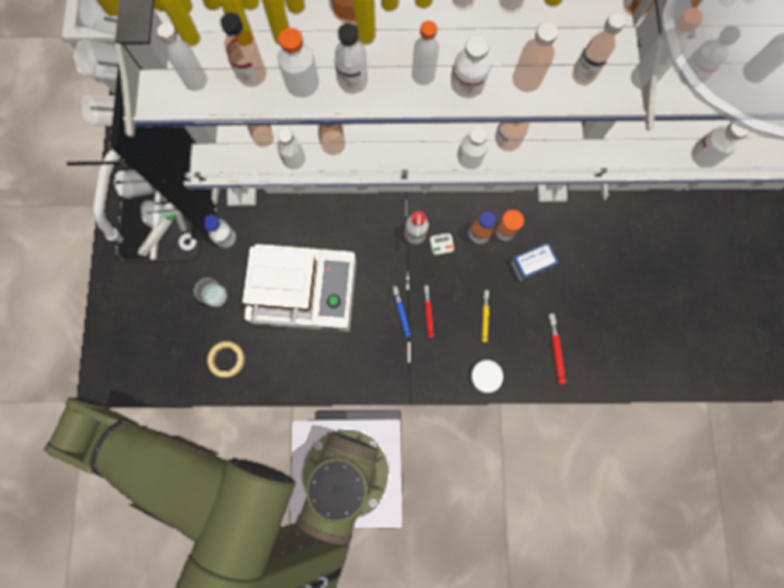

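View pics/side0.png

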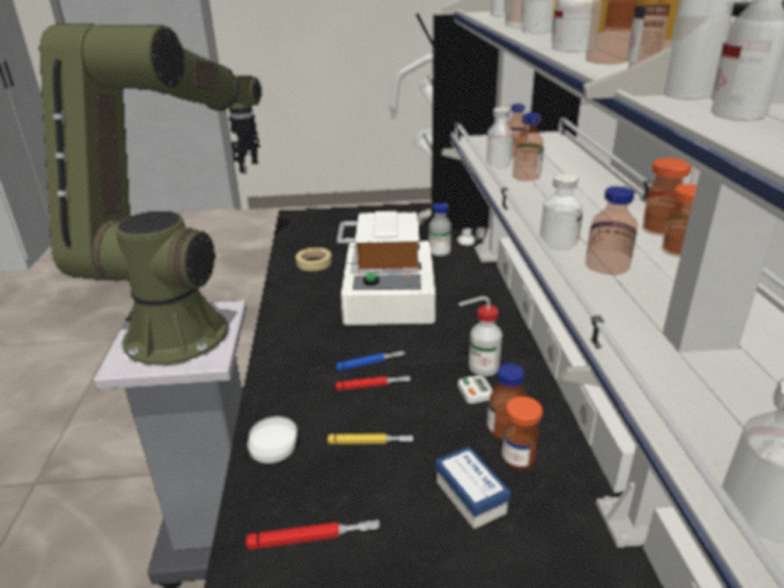

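Top view (784x588 picture): the steriliser is at about (300,287), with its button at (333,300). The blue spatula is at (402,312), small red at (429,311), yellow at (486,316) and large red at (557,350). The marker isn't obvious: there is a greenish thing at (160,230) and a white bit at (409,350). I'll enlarge both areas and get the 3-D data.

Run:
```python
from h import *
import pickle
c=pickle.load(open('top0.pkl','rb')); im=c['image']
a=cv2.resize(im[130:285,60:270],None,fx=3.8,fy=3.8,interpolation=cv2.INTER_CUBIC)
cv2.imwrite('pics/crop0.png',a)
P=cloud(c)
hsv=cv2.cvtColor(im,cv2.COLOR_BGR2HSV)
def blob(n,m,lo,hi):
    ok=m&(P[...,2]>lo)&(P[...,2]<hi)&(P[...,0]>200)&(P[...,0]<800)
    k,l,st,ce=cv2.connectedComponentsWithStats(ok.astype(np.uint8))
    for i in range(1,k):
        if st[i,4]>12:
            q=P[l==i]; m_=q.mean(0); w,v=np.linalg.eigh(np.cov(q[:,:2].T)); t=(q[:,:2]-m_[:2])@v[:,1]
            print(n,st[i,4],m_.round(1),'dir',v[:,1].round(3),'ext',t.min().round(),t.max().round(), ce[i].round())
H,S,V=hsv[...,0],hsv[...,1],hsv[...,2]
blob('red',((H<8)|(H>172))&(S>130)&(V>80),-15,30)
blob('blue',(H>100)&(H<128)&(S>120)&(V>80),-15,30)
blob('yel',(H>20)&(H<35)&(S>120)&(V>100),-15,30)
blob('green',(H>45)&(H<80)&(S>90)&(V>50),-15,130)
# steriliser roof / strips
m=(P[...,2]>85)&(P[...,2]<110)&(P[...,0]>350)&(P[...,0]<700)&(P[...,1]>-150)&(P[...,1]<300); q=P[m].astype(np.float32)
print('deck',len(q),q.min(0),q.max(0)); print(cv2.minAreaRect(q[:,:2]))
m=(P[...,2]>170)&(P[...,2]<200)&(P[...,0]>350)&(P[...,0]<700)&(P[...,1]>-150)&(P[...,1]<300); q=P[m].astype(np.float32)
print('roof',len(q),q.min(0),q.max(0)); print(cv2.minAreaRect(q[:,:2]))
```

```text
red 126 [ 448.8 -255.    11.2] dir [-0.998 -0.066] ext -55.0 55.0 [306. 227.]
red 211 [ 322.  -638.8   15.6] dir [-0.998 -0.066] ext -73.0 73.0 [399. 256.]
blue 116 [ 448.1 -176.5   11.4] dir [-0.97  -0.243] ext -53.0 55.0 [288. 228.]
yel 131 [ 432. -425.   11.] dir [-0.996  0.088] ext -58.0 56.0 [346. 231.]
green 36 [488.2  28.5 120.2] dir [-0.992  0.126] ext -15.0 13.0 [238. 214.]
deck 1838 [411.88803  -31.160446  85.41035 ] [663.99506 286.33838 109.8065 ]Traceback (most recent call last):
  File "<stdin>", line 22, in <module>
cv2.error: OpenCV(4.12.0) /io/opencv/modules/imgproc/src/convhull.cpp:143: error: (-215:Assertion failed) total >= 0 && (depth == CV_32F || depth == CV_32S) in function 'convexHull'
```

View pics/crop0.png

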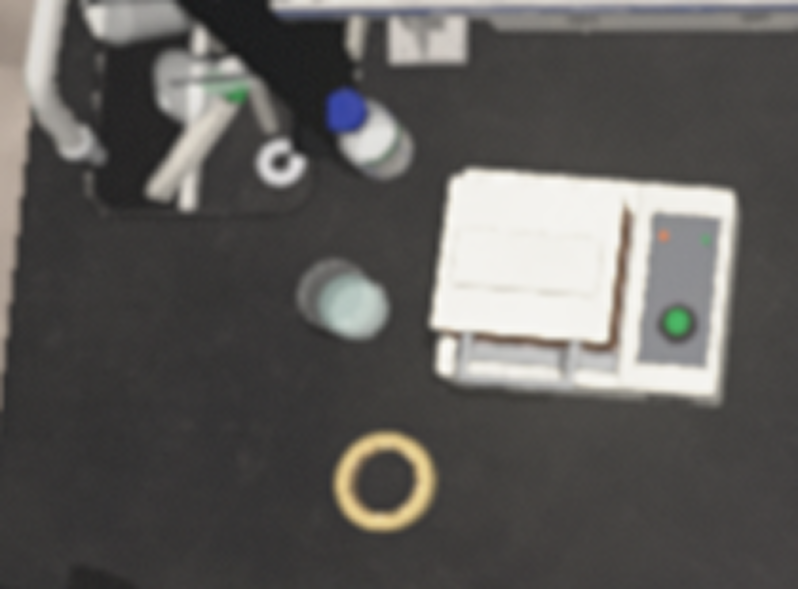

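The crop shows the hood shut, with its bar at about (520,360), and the button at (677,322). A greyish tube with a green end lies at (150..240, 190..95), over the sink area. I'll check that one's depth, and the steriliser's pose.

Run:
```python
from h import *
import pickle
c=pickle.load(open('top0.pkl','rb')); P=cloud(c)
for u,v in [(160,190),(180,160),(200,135),(215,115),(237,93),(140,205),(230,160)]:
    print('sink',P[130+int(v/3.8),60+int(u/3.8)].round())
for u,v in [(292,250),(292,245),(292,255),(291,200)]: print(P[v,u].round(),c['image'][v,u])
def rect(n,lo,hi,x0,x1,y0,y1):
    m=(P[...,2]>lo)&(P[...,2]<hi)&(P[...,0]>x0)&(P[...,0]<x1)&(P[...,1]>y0)&(P[...,1]<y1); q=P[m]
    k=cv2.minAreaRect(np.ascontiguousarray(q[:,:2],np.float32)); print(n,len(q),k,np.median(q[:,2])); print(cv2.boxPoints(k))
rect('strip',88,108,400,650,-40,50)
rect('roof',175,205,400,700,0,260)
rect('all',80,205,400,640,-40,230)
# corners by pixel (crop coords)
for n,u,v,z in [('FR',716,400,94),('RR',736,190,96),('FRtop',722,395,96),('btn',677,322,110),('roofRL',453,172,184),('roofRR',632,183,184),('roofFL',432,328,184),('roofFR',610,340,184),('barR',570,345,170),('barL',465,340,170)]:
    print(n,pix2z(c,60+u/3.8,130+v/3.8,z).round(1))
for n in ['side']:
    s=pickle.load(open('side0.pkl','rb')); S=cloud(s)
    for nm,p in [('blue',(448,-176,0)),('sink',(560,420,0)),('seam',(400,-200,0))]: print(nm,proj(s,p))
```

```text
sink [668. 639.  10.]
sink [693. 603.  47.]
sink [719. 575.  66.]
sink [736. 554.  79.]
sink [685. 441. 292.]
sink [ 689.  723. -111.]
sink [ 781.  666. -235.]
[ 373. -201. -199.] [165 174 179]
[ 397. -202. -196.] [156 165 170]
[ 349. -201. -192.] [166 176 181]
[ 601. -198. -125.] [107 111 115]
strip 858 ((528.0037231445312, 17.264450073242188), (79.95214080810547, 227.43765258789062), 85.3226318359375) 99.361113203596
[[411.4038    -13.3053055]
 [638.084     -31.85167  ]
 [644.60364    47.834206 ]
 [417.92346    66.38057  ]]
roof 1846 ((517.5846557617188, 174.001708984375), (178.42710876464844, 207.49105834960938), 85.70378875732422) 188.8146195401805
[[407.44742  92.8107 ]
 [614.35547  77.26697]
 [627.7219  255.19272]
 [420.81384 270.73645]]
all 3494 ((524.2864990234375, 99.17782592773438), (229.57107543945312, 261.3518371582031), 0.18399524688720703) 122.94931976587225
[[409.08194  229.48447 ]
 [409.92117  -31.866034]
 [639.4911   -31.128815]
 [638.65186  230.22168 ]]
FR [406.3 -13.4  94. ]
RR [637.2 -34.2  96. ]
FRtop [411.3 -19.9  96. ]
btn [488.   27.5 110. ]
roofRL [634.2 254.  184. ]
roofRR [620.6  68.3 184. ]
roofFL [470.1 268.1 184. ]
roofFR [456.1  87.7 184. ]
barR [453.8 130.4 170. ]
barL [459.9 237.7 170. ]
blue (np.float64(257.5653473663783), np.float64(260.75577968136463))
sink (np.float64(277.45108375063745), np.float64(178.26686344895995))
seam (np.float64(242.5103712329961), np.float64(266.3641540221364))
```

The green-ended tube rises from z = 10 to 290, so it is the tap at the sink and not a marker, and the marker seems to be absent. The steriliser's origin is near (544,171) with a yaw of about -4.7°. I'll now go to wrist-camera viewing poses, measure the shelf and refine these figures.

```bash
cat >> h.py <<'E'
def frame(d,x):   # fingers along d (tool y), jaw axis x
    d=np.array(d,float);d/=np.linalg.norm(d);x=np.array(x,float);x-=d*(x@d);x/=np.linalg.norm(x)
    return np.column_stack([x,d,np.cross(x,d)])
def best(pos,d,x,seed=None):  # choose jaw sign with the smaller wrist motion
    r=[]
    q0=np.array(bot.read_state()['joint_positions'])
    for s in(1,-1):
        q=quat(R.from_matrix(frame(d,s*np.array(x,float)))); k=bot.ik(list(pos),q)
        if k is not None: r.append((np.abs(np.array(k)-q0).max(),q,k))
    return min(r,key=lambda t:t[0]) if r else None
E
python3 - <<'E'
from h import *
import pickle
c=pickle.load(open('top0.pkl','rb')); P=cloud(c)
for n in ('top0','side0'):
    P=cloud(pickle.load(open(n+'.pkl','rb')))
    for z0 in range(100,800,100):
        m=(P[...,2]>z0)&(P[...,2]<z0+100)&(P[...,1]>-150)&(P[...,1]<300)&(P[...,0]>640); 
        if m.any(): print(n,z0,m.sum(),np.percentile(P[m][:,0],[1,5,50]).round())
s=bot.read_state(); print(rot(s['tool_rot']).as_matrix().round(2))
print(bot.read_camera('wrist')['mount'].round(2))
bot.servo_line(list(np.array(s['ee_pos'])+[0,0,150]))
for n,p in (('wS',(430,110,450)),('wB',(400,-290,450))):
    b=best(p,(0,0,-1),(0,1,0)); print(b[2].round(2))
    bot.move_to(list(p),b[1]); c=cam('wrist'); pickle.dump(c,open(n+'.pkl','wb')); save(c,n,k=1.4)
E
```

```text
top0 100 4 [646. 646. 651.]
top0 300 4688 [738. 741. 808.]
top0 400 898 [748. 751. 817.]
top0 600 9718 [738. 740. 823.]
top0 700 4150 [788. 792. 822.]
side0 300 4343 [737. 740. 941.]
side0 400 1693 [780. 790. 850.]
side0 600 1207 [735. 737. 790.]
side0 700 438 [785. 788. 806.]
[[ 0.28 -0.   -0.96]
 [ 0.96 -0.    0.28]
 [-0.   -1.    0.  ]]
[[ 1.0000e+00  0.0000e+00 -0.0000e+00 -1.0000e-02]
 [ 0.0000e+00 -2.6000e-01  9.6000e-01 -1.2425e+02]
 [ 0.0000e+00 -9.6000e-01 -2.6000e-01  6.7870e+01]
 [ 0.0000e+00  0.0000e+00  0.0000e+00  1.0000e+00]]
[ 0.17 -0.01  1.43 -0.    1.73 -1.4 ]
[-0.7   0.11  1.3  -0.    1.73 -2.27]
```

View pics/wS.png

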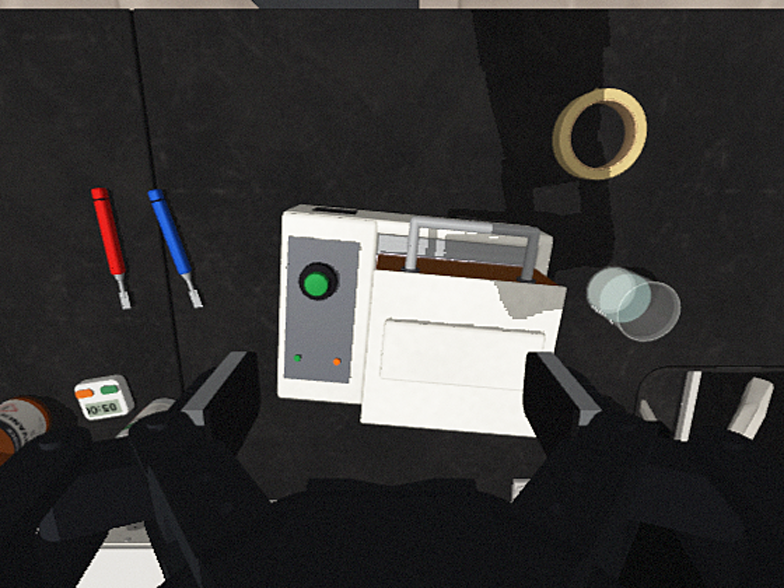

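View pics/wB.png

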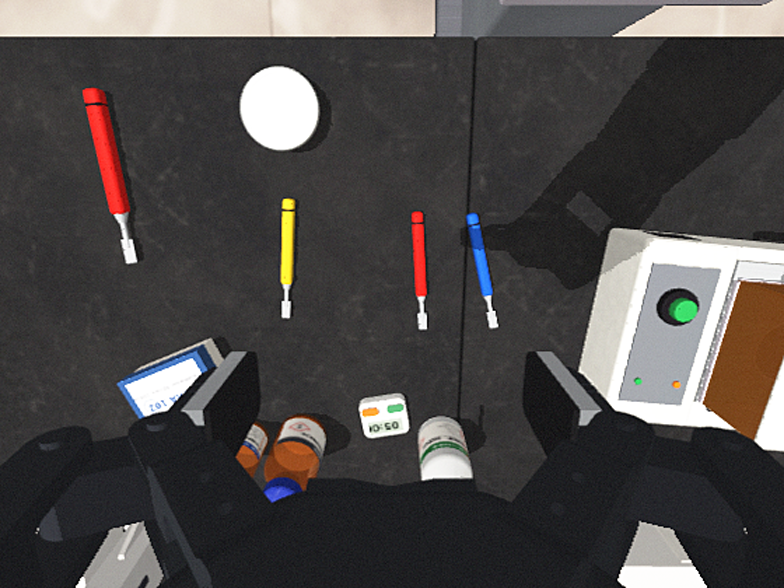

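The wS picture shows the hood bar from (412,222) to (540,232), the button at (316,284), and the red and blue spatulas. The wB picture shows yellow, small red and blue lying blade-away from the robot, the larger red one at (108,160), and no marker. Next I'll get the numbers.

```bash
cat >> h.py <<'E'
def spat(c,lo=-8,hi=30,x0=250,x1=640):
    P=cloud(c); hsv=cv2.cvtColor(c['image'],cv2.COLOR_BGR2HSV); H,S,V=hsv[...,0],hsv[...,1],hsv[...,2]
    out={}
    for n,m in (('red',((H<8)|(H>172))&(S>150)&(V>60)),('blue',(H>100)&(H<128)&(S>150)&(V>60)),('yellow',(H>22)&(H<34)&(S>150)&(V>80))):
        ok=(m&(P[...,2]>lo)&(P[...,2]<hi)&(P[...,0]>x0)&(P[...,0]<x1)).astype(np.uint8)
        k,l,st,ce=cv2.connectedComponentsWithStats(cv2.morphologyEx(ok,cv2.MORPH_CLOSE,np.ones((7,7))))
        for i in range(1,k):
            q=P[(l==i)&(ok>0)]
            if len(q)<120: continue
            q=q[q[:,2]>np.percentile(q[:,2],50)-5]
            (cx,cy),(w,h),a=cv2.minAreaRect(np.ascontiguousarray(q[:,:2],np.float32))
            m_=np.array([cx,cy]);_,v=np.linalg.eigh(np.cov(q[:,:2].T)); d=v[:,1]*(1 if v[0,1]>0 else -1)
            L=max(w,h)
            print(n,len(q),'handle centre',m_.round(1),'z',np.median(q[:,2]).round(1),'dir',d.round(3),'LxW',round(L),round(min(w,h)))
            if 95<L<125: out[n]=(m_,d)
    return out
E
python3 - <<'E'
from h import *
import pickle
for n in ('wS','wB'):
    c=pickle.load(open(n+'.pkl','rb')); print(n); spat(c)
    P=cloud(c); hsv=cv2.cvtColor(c['image'],cv2.COLOR_BGR2HSV)
    m=(hsv[...,0]>50)&(hsv[...,0]<75)&(hsv[...,1]>130)&(P[...,2]>100)&(P[...,2]<130)&(P[...,1]>0)&(P[...,1]<60); q=P[m]
    print('btn',q.mean(0),np.percentile(q,[2,98],0).round(1))
c=pickle.load(open('wS.pkl','rb'));P=cloud(c)
a=np.radians(-4.7); 
m=(P[...,2]>92)&(P[...,2]<102)&(P[...,1]>-45)&(P[...,1]<63)&(P[...,0]>400)&(P[...,0]<650); q=P[m]
k=cv2.minAreaRect(np.ascontiguousarray(q[:,:2],np.float32)); print(k,cv2.boxPoints(k),np.median(q[:,2]))
m=(P[...,2]>155)&(P[...,2]<182)&(P[...,0]>320)&(P[...,0]<400+60)&(P[...,1]>100)&(P[...,1]<280); q=P[m]
v,u=np.where(m); print('bar',len(q))
for lo,hi in((130,150),(150,170),(170,190),(190,210),(210,230)):
    t=q[(q[:,1]>lo)&(q[:,1]<hi)]; print(lo,len(t),t.mean(0).round(1),np.percentile(t,[2,98],0).round(1).tolist()) if len(t) else 0
m=(P[...,2]>180)&(P[...,2]<205)&(P[...,0]>400)&(P[...,0]<650); q=P[m]
k=cv2.minAreaRect(np.ascontiguousarray(q[:,:2],np.float32)); print('roof',k,cv2.boxPoints(k),np.median(q[:,2]))
E
```

```text
wS
red 544 handle centre [ 446.5 -252.1] z 15.1 dir [0.998 0.066] LxW 110 15
blue 524 handle centre [ 446.8 -172.8] z 15.1 dir [0.97  0.244] LxW 110 14
btn [489.19377283  29.69713321 119.38433205] [[474.    2.6 104.8]
 [578.8  42.8 123. ]]
wB
red 1032 handle centre [ 321.7 -635.3] z 20.0 dir [0.998 0.066] LxW 143 19
red 447 handle centre [ 447.1 -252.7] z 15.0 dir [0.998 0.068] LxW 112 14
blue 449 handle centre [ 447.7 -173.9] z 14.8 dir [0.97  0.242] LxW 112 14
yellow 456 handle centre [ 430.3 -422.7] z 15.1 dir [ 0.996 -0.088] LxW 110 14
btn [488.59376565  26.50074222 118.81011017] [[474.    2.1 104.4]
 [578.6  40.  122.5]]
((527.6813354492188, 25.314781188964844), (88.47759246826172, 225.59376525878906), 86.50230407714844) [[412.39563   -11.9600525]
 [637.5692    -25.723167 ]
 [642.96704    62.589615 ]
 [417.79346    76.35273  ]] 99.98964716781302
bar 1268
130 270 [426.1 136.5 174.3] [[408.8, 130.6, 168.3], [459.6, 149.4, 177.7]]
150 125 [414.7 160.3 174.4] [[410.3, 150.7, 171.1], [419.9, 169.7, 176.8]]
170 122 [416.5 180.2 174.3] [[411.6, 171.0, 170.9], [421.6, 189.3, 176.6]]
190 123 [418.4 199.9 174.3] [[414.0, 190.4, 171.1], [423.1, 209.3, 176.6]]
210 124 [420.2 220.  174.4] [[415.3, 210.4, 171.4], [425.5, 229.7, 176.5]]
roof ((540.7018432617188, 175.91940307617188), (177.61203002929688, 159.02464294433594), 84.64960479736328) [[453.25513   94.914536]
 [611.5869    80.086075]
 [628.14856  256.92426 ]
 [469.81677  271.75275 ]] 186.43664048508856
```

```bash
cat >> h.py <<'E'
YAW=-0.0925; O=np.array([544.5,175.5,0.])
ex=np.array([np.cos(YAW),np.sin(YAW),0]); ey=np.array([-np.sin(YAW),np.cos(YAW),0]); ez=np.array([0,0,1.])
def L(x,y,z): return O+x*ex+y*ey+z*ez
def bar(phi,y=0): 
    a=np.arctan2(74,-200)-phi; return L(72+213.2*np.cos(a),y,96+213.2*np.sin(a))
def st(): 
    s=bot.read_state(); return 'clk %.1f'%s['clock'],s['ee_pos'].round(1),s['ft_force'].round(1),round(s['grip_width'],1)
E
python3 - <<'E'
from h import *
print(bar(0),bar(1.1))
p=bar(0)+[0.8,0,0]
b=best(p+[0,0,200],(0,0,-1),ex); q=b[1]; print(b[2].round(2))
bot.move_to(list(p+[0,0,200]),q); bot.move_gripper(44,25)
print(bot.servo_line(list(p+[0,0,60]),speed=200), st())
print(bot.servo_line(list(p),speed=60,until_force=8), st())
bot.move_gripper(5,25); print(st())
for ph in np.arange(.12,1.15,.12):
    try: bot.servo_line(list(bar(ph)+[0.8,0,0]),speed=120)
    except bot.MotionError as e: print(ph,e); break
    print(round(ph,2),*st())
c=cam('side'); save(c,'open1',crop=(200,100,400,250),k=3.8)
E
```

```text
[417.09486022 187.3187026  169.9822936 ] [591.53410952 171.13689382 307.75690459]
[ 0.34  0.02  1.57 -0.    1.55  0.43]
False ('clk 8.3', array([418.3, 187.5, 231. ]), array([-0.2,  0.7,  0.3]), 43.9)
False ('clk 9.5', array([418.1, 187.4, 170.3]), array([ 0.6, -1.1, -0.3]), 43.9)
('clk 9.9', array([419.1, 187.3, 170.4]), array([10.8, -1.1, -4.6]), 9.1)
0.12 clk 10.3 [429.5 186.3 193.7] [13.5  1.  -9.8] 9.1
0.24 clk 10.6 [441.9 185.1 215.5] [ 8.1  1.  -6.7] 8.7
0.36 clk 11.0 [456.7 183.7 235.6] [ 1.6  2.  -4.1] 8.8
0.48 clk 11.4 [473.8 182.2 253.8] [-5.3  1.4  3.3] 8.9
0.6 clk 11.7 [493.5 180.4 270.5] [-10.1   0.   12.5] 8.9
0.72 clk 12.1 [515.5 178.4 284.1] [-6.8 -0.3 10.8] 8.7
0.84 clk 12.5 [538.7 176.3 295. ] [-5.4  0.5 11.7] 8.7
0.96 clk 12.8 [563.  174.  302.7] [-2.3 -0.1  9.2] 8.7
1.08 clk 13.2 [588.  171.7 307.4] [-1.   1.4  7.3] 8.8
```

View pics/open1.png

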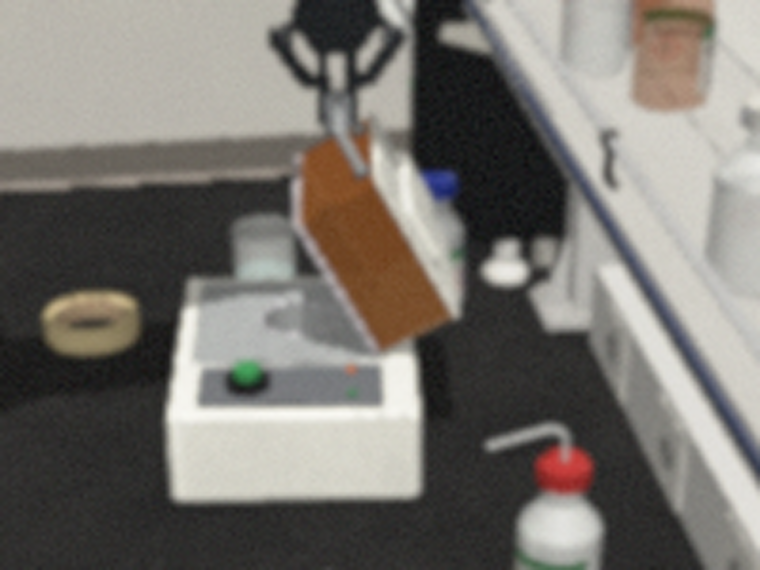

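The picture shows the hood at about 1.1 rad, held by the bar at (340,110), with the well exposed. I'll carry it a bit farther and let go.

Run:
```python
from h import *
import pickle
for ph in (1.18,1.27): bot.servo_line(list(bar(ph)+[0.8,0,0]),speed=100)
print(st())
bot.move_gripper(36); p=bot.read_state()['ee_pos']
bot.servo_line(list(p+[0,0,70]),speed=150); print(st())
p=L(-110,0,430); b=best(p,(0,0,-1),ey); bot.move_to(list(p),b[1]); bot.dwell(.5)
c=cam('wrist'); pickle.dump(c,open('wW.pkl','wb')); save(c,'wW',k=1.4); print(st())
P=cloud(c)
m=(P[...,2]>88)&(P[...,2]<100); 
for x in range(-60,61,10):
  r=[]
  for y in range(-60,61,4):
    u,v=proj(c,L(x,y,94)); r.append(int(P[int(round(v)),int(round(u)),2]))
  print(x,r)
s=cam('side'); save(s,'open2',crop=(200,100,400,250),k=3.8); print(spat(c))
```

```text
('clk 14.0', array([628.3, 167.9, 308.4]), array([1.4, 1.2, 3.8]), 8.8)
('clk 14.9', array([628.1, 167.8, 377.5]), array([ 0.3, -0.3, -1. ]), 36.2)
('clk 16.8', array([435. , 185.7, 430. ]), array([-0. , -0.3, -0.1]), 35.7)
-60 [95, 94, 94, 95, 94, 94, 95, 94, 93, 92, 96, 95, 94, 95, 95, 94, 94, 93, 94, 94, 95, 94, 94, 94, 95, 95, 95, 94, 95, 93, 93]
-50 [94, 94, 94, 94, 94, 93, 95, 92, 94, 96, 94, 95, 93, 94, 94, 94, 94, 95, 94, 95, 95, 93, 94, 94, 95, 94, 95, 93, 93, 93, 94]
-40 [93, 93, 95, 94, 92, 94, 94, 96, 95, 94, 94, 95, 94, 94, 94, 94, 95, 93, 95, 95, 94, 94, 93, 94, 94, 94, 93, 95, 95, 94, 94]
-30 [95, 93, 93, 95, 95, 95, 94, 94, 94, 95, 95, 15, 16, 13, 13, 15, 14, 14, 14, 15, 13, 94, 94, 95, 94, 95, 94, 93, 95, 94, 94]
-20 [93, 95, 95, 95, 94, 93, 95, 94, 14, 12, 14, 14, 15, 15, 14, 15, 15, 14, 14, 13, 13, 14, 14, 95, 93, 95, 94, 94, 94, 94, 95]
-10 [93, 94, 93, 93, 95, 95, 95, 45, 26, 15, 15, 15, 13, 13, 14, 13, 15, 14, 15, 15, 15, 14, 19, 46, 94, 93, 93, 94, 94, 93, 94]
0 [95, 95, 94, 95, 94, 94, 96, 62, 49, 32, 24, 14, 14, 15, 14, 13, 14, 14, 13, 13, 20, 31, 41, 63, 85,
[... 417 characters left out ...]
 [416, 93, 94, 95, 94, 93, 95, 93, 94, 95, 93, 95, 96, 94, 95, 94, 93, 93, 94, 93, 93, 94, 94, 94, 95, 93, 95, 94, 93, 93, 416]
50 [416, 94, 94, 93, 95, 93, 94, 93, 93, 93, 94, 95, 94, 94, 94, 94, 94, 93, 94, 93, 93, 94, 94, 92, 93, 96, 95, 93, 95, 92, 415]
60 [416, 96, 94, 95, 94, 94, 95, 94, 93, 95, 94, 95, 94, 94, 94, 93, 95, 95, 94, 93, 94, 95, 93, 94, 93, 93, 94, 94, 93, 94, 417]
red 595 handle centre [ 446.6 -251.9] z 15.2 dir [0.998 0.067] LxW 110 16
blue 559 handle centre [ 446.8 -172.9] z 15.1 dir [0.97  0.242] LxW 110 14
{'red': (array([ 446.57476807, -251.86444092]), array([0.99775531, 0.06696529])), 'blue': (array([ 446.76425171, -172.93014526]), array([0.97026051, 0.24206308]))}
```

View pics/wW.png

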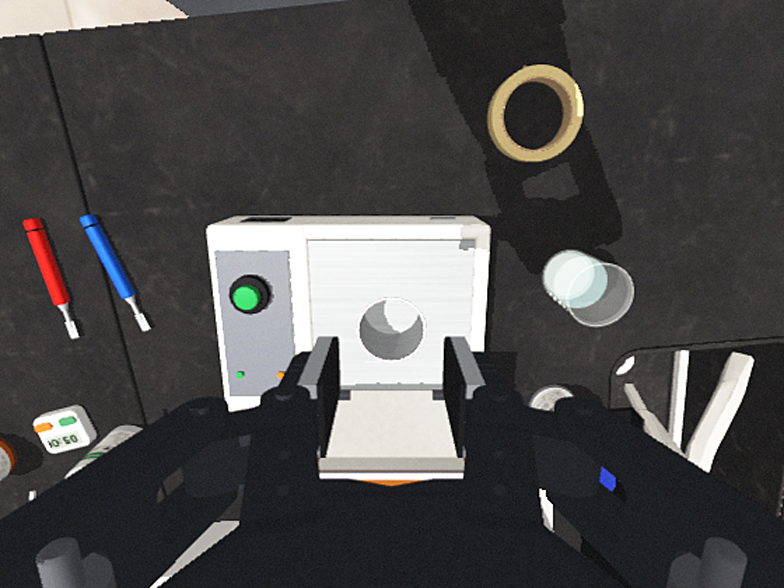

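The well at about (391,330) is centred within about 2 mm of my frame, and the hood stands open behind it. Next I'll check the wash bottle's clearance and the pick and place kinematics.

```bash
cat >> h.py <<'E'
def rodr(axis,a): return R.from_rotvec(np.array(axis)*a).as_matrix()
def pickpose(hc,s,t,along=39,zt=24):
    s=np.array([s[0],s[1],0]);s/=np.linalg.norm(s); d=-np.cos(t)*ez-np.sin(t)*s
    j=np.cross(s,ez)   # jaw axis; sign so that tool z points to the blade side
    F=frame(d,j); 
    if F[:,2]@s<0: F=frame(d,-j)
    G=np.array([hc[0],hc[1],7.5])+along*s; a=(zt-7.5)/np.cos(t)
    return G-a*d,F,a
def placepose(A,t,a,az=0,lean=(0,0)):
    """A: world pos of the gripped axis point; t: pick tilt; lean: radians toward local x,y"""
    h=np.cos(az)*ex+np.sin(az)*ey; d=-np.sin(t)*ez+np.cos(t)*h; F=frame(d,np.cross(h,ez))
    if F[2,2]<0: F=frame(d,-np.cross(h,ez))
    F=rodr(ey,lean[0])@rodr(-ex,lean[1])@F
    return A-a*F[:,1],F
def kq(p,F): return bot.ik(list(p),quat(R.from_matrix(F)))
E
python3 - <<'E'
from h import *
import pickle
P=cloud(pickle.load(open('side0.pkl','rb')))
m=(P[...,2]>40)&(P[...,2]<180)&(P[...,1]>-330)&(P[...,1]<-130)&(P[...,0]>500)&(P[...,0]<720); q=P[m]
for lo in range(40,180,40):
    t=q[(q[:,2]>lo)&(q[:,2]<lo+40)]; print('wash',lo,len(t),np.percentile(t,[3,97],0).round().tolist())
S={'blue':((447.2,-173.3),(.97,.242)),'red':((446.8,-252.2),(.998,.067)),'yellow':((430.3,-422.7),(.996,-.088))}
for n,(hc,s) in S.items():
    for td in (0,10,15,25):
        t=np.radians(td); p,F,a=pickpose(hc,s,t); k=kq(p,F); k2=kq(p+[0,0,200],F)
        print(n,td,p.round(),None if k is None else k.round(2), k2 is not None)
for td in (10,15,25):
    for az in (-20,0,20):
      for xy in ((20,0),(-10,20),(-10,-20)):
        t=np.radians(td); o=[]
        for z in (112,230):
            p,F=placepose(L(*xy,z),t,17,np.radians(az)); k=kq(p,F); o.append(None if k is None else k.round(2).tolist())
        print(td,az,xy,o)
E
```

```text
wash 40 154 [[687.0, -252.0, 41.0], [719.0, -216.0, 78.0]]
wash 80 175 [[688.0, -251.0, 82.0], [719.0, -211.0, 116.0]]
wash 120 105 [[700.0, -240.0, 122.0], [720.0, -206.0, 154.0]]
wash 160 34 [[661.0, -225.0, 166.0], [719.0, -213.0, 179.0]]
blue 0 [ 485. -164.   24.] [-0.4   0.53  1.8  -0.    0.81  0.93] True
blue 10 [ 488. -163.   24.] [-0.35  0.59  1.7  -0.12  1.    1.05] True
blue 15 [ 489. -163.   24.] [-0.33  0.63  1.64 -0.16  1.09  1.09] True
blue 25 [ 493. -162.   24.] [-0.29  0.71  1.54 -0.23  1.28  1.14] True
red 0 [ 486. -250.   24.] [-0.54  0.59  1.7   0.    0.85  0.96] True
red 10 [ 489. -249.   24.] [-0.5   0.65  1.59 -0.11  1.05  1.06] True
red 15 [ 490. -249.   24.] [-0.48  0.69  1.54 -0.15  1.14  1.1 ] True
red 25 [ 493. -249.   24.] [-0.45  0.78  1.42 -0.22  1.34  1.15] True
yellow 0 [ 469. -426.   24.] [-0.8   0.74  1.43 -0.    0.97  0.86] True
yellow 10 [ 472. -426.   24.] [-0.75  0.81  1.31 -0.12  1.16  0.96] True
yellow 15 [ 474. -427.   24.] [-0.74  0.85  1.25 -0.16  1.26  0.99] True
yellow 25 [ 477. -427.   24.] [-0.7   0.93  1.12 -0.25  1.45  1.03] True
10 -2
[... 1138 characters left out ...]
.21, 0.89, -1.6], [0.31, 0.13, 2.24, 3.24, 0.54, -1.64]]
15 20 (-10, -20) [[0.19, 0.45, 2.3, 3.06, 0.91, -1.54], [0.19, 0.09, 2.29, 3.02, 0.55, -1.49]]
25 -20 (20, 0) [None, None]
25 -20 (-10, 20) [None, None]
25 -20 (-10, -20) [None, None]
25 0 (20, 0) [[0.42, 0.43, 2.12, 3.96, 0.65, -2.04], None]
25 0 (-10, 20) [[0.5, 0.41, 2.15, 4.06, 0.7, -2.08], None]
25 0 (-10, -20) [[0.41, 0.38, 2.21, 3.91, 0.68, -1.99], None]
25 20 (20, 0) [[0.22, 0.39, 2.18, 3.09, 0.56, -1.54], [0.22, 0.1, 2.14, 3.02, 0.24, -1.46]]
25 20 (-10, 20) [[0.31, 0.37, 2.23, 3.22, 0.58, -1.62], [0.31, 0.06, 2.18, 3.33, 0.24, -1.73]]
25 20 (-10, -20) [[0.2, 0.34, 2.27, 3.04, 0.6, -1.52], [0.2, 0.02, 2.22, 2.91, 0.25, -1.38]]
```

Clearances and IK are fine with a 25° pick tilt. I'll write the cycle and do the blue one, checking it in hand before insertion.

```bash
cat >> h.py <<'E'
T=np.radians(25); AZ=np.radians(15)
def mv(p,F): bot.move_to(list(p),quat(R.from_matrix(F)))
def look():
    p=(400,-290,450); b=best(p,(0,0,-1),(0,1,0)); bot.move_to(list(p),b[1]); return spat(cam('wrist'))
COL={'red':lambda H,S,V:((H<8)|(H>172))&(S>120)&(V>50),'blue':lambda H,S,V:(H>100)&(H<128)&(S>120)&(V>50),'yellow':lambda H,S,V:(H>20)&(H<36)&(S>120)&(V>60)}
def inhand(n,A,c=None):
    c=c or cam('wrist'); P=cloud(c); h=cv2.cvtColor(c['image'],cv2.COLOR_BGR2HSV); m=COL[n](h[...,0].astype(int),h[...,1],h[...,2])&(np.linalg.norm(P-A,axis=-1)<140)
    q=P[m]; 
    if len(q)<30: print('few',len(q)); return
    w,v=np.linalg.eigh(np.cov(q.T)); d=v[:,2]*np.sign(v[2,2])
    B=np.array([ex,ey,ez]); print(n,len(q),'axis local',(B@d).round(3),'z range',np.percentile(q[:,2],[1,99]).round(1),'mean local',(B@(q.mean(0)-O)).round(1))
def pick(n,found):
    hc,s=found[n]; p,F,a=pickpose(hc,s,T)
    bot.move_gripper(50); mv(p+[0,0,150],F); bot.servo_line(list(p+[0,0,40]),speed=200)
    print('contact',bot.servo_line(list(p),speed=60,until_force=10),*st())
    bot.move_gripper(5,70); print(*st()); bot.servo_line(list(p+[0,0,180]),speed=150); print(*st())
    return a
def carry(xy,lean,a,z=250):
    p,F=placepose(np.array([420,-60,400.]),T,a,AZ,lean); mv(p,F)
    A=L(*xy,z); p,F=placepose(A,T,a,AZ,lean); bot.servo_line(list(p),speed=250); print(*st())
    return A
E
python3 - <<'E'
from h import *
f=look(); print(st())
a=pick('blue',f); A=carry((26,0),(.07,0),a); c=cam('wrist'); save(c,'hand1',k=1.4); inhand('blue',A,c); s=cam('side'); save(s,'hand1s',crop=(180,60,400,225),k=3.6); print(A)
E
```

```text
red 1022 handle centre [ 321.7 -635.2] z 19.9 dir [0.998 0.065] LxW 144 19
red 449 handle centre [ 446.8 -252.6] z 14.9 dir [0.998 0.065] LxW 111 14
blue 445 handle centre [ 447.5 -174. ] z 15.0 dir [0.97  0.244] LxW 112 14
yellow 462 handle centre [ 430.  -422.7] z 15.2 dir [ 0.996 -0.088] LxW 110 15
('clk 18.6', array([ 400.4, -289.3,  450. ]), array([ 0.4,  0.2, -0.5]), 36.2)
contact False clk 23.3 [ 493.  -162.6   24.2] [-0.  -0.8 -0.5] 50.2
clk 23.7 [ 493.1 -162.7   24.5] [0.7 0.2 5.8] 11.9
clk 25.0 [ 492.5 -162.5  203.2] [ 0.  -0.2 -0.4] 11.7Traceback (most recent call last):
  File "<stdin>", line 3, in <module>
  File "h.py", line 95, in carry
    A=L(*xy,z); p,F=placepose(A,T,a,AZ,lean); bot.servo_line(list(p),speed=250); print(*st())
                                              ~~~~~~~~~~~~~~^^^^^^^^^^^^^^^^^^^
rig.MotionError: the arm cannot follow that straight line within its joint ranges
```

```bash
sed -i 's/bot.servo_line(list(p),speed=250); print(\*st())/mv(p,F); print(*st())/' h.py
python3 - <<'E'
from h import *
print(bot.read_state()['joint_positions'].round(2),st())
a=16.5/np.cos(T)
for z in (250,200,150,113):
    p,F=placepose(L(26,0,z),T,a,AZ,(.07,0)); k=kq(p,F); print(z,None if k is None else k.round(2))
A=L(26,0,250); p,F=placepose(A,T,a,AZ,(.07,0)); mv(p,F); print(st())
c=cam('wrist'); save(c,'hand1',k=1.4); inhand('blue',A,c); s=cam('side'); save(s,'hand1s',crop=(180,60,400,225),k=3.6); print(A)
E
```

```text
[-0.6  -0.53  2.17  0.94  0.86  0.41] ('clk 26.3', array([404.6, -62.9, 408.5]), array([ 0.3, -0.5, -0.6]), 11.6)
250 [ 0.26  0.07  2.07  3.98  0.1  -2.35]
200 [ 0.26  0.16  2.11  3.5   0.22 -1.86]
150 [ 0.26  0.28  2.14  3.36  0.35 -1.72]
113 [ 0.26  0.37  2.14  3.32  0.44 -1.67]
('clk 28.9', array([554.9, 170. , 259. ]), array([-0.4,  0. , -0.2]), 5.1)
blue 5173 axis local [ 0.133 -0.991  0.011] z range [252.2 266.8] mean local [ 73.7  14.1 262. ]
[570.38884804 173.09842816 250.        ]
```

View pics/hand1s.png

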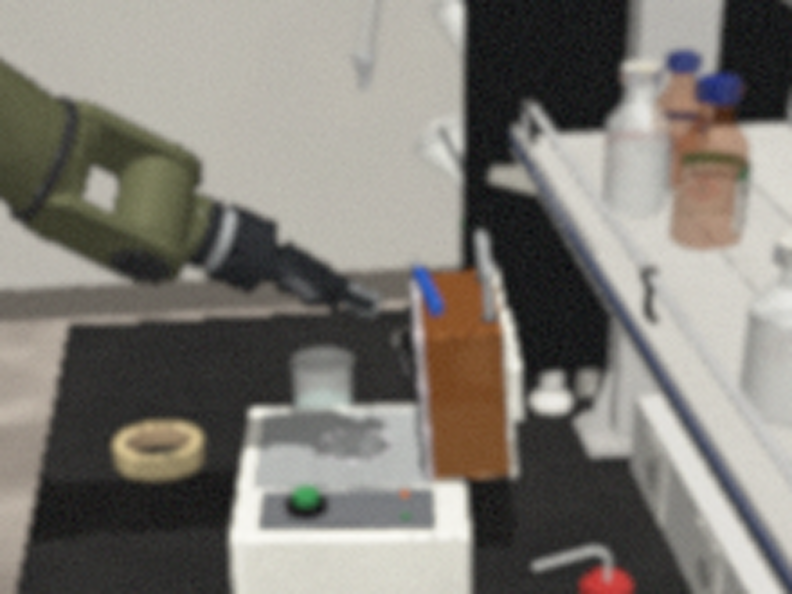

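The side view shows the blue spatula lying on the open hood's upturned front panel at (428,290), with empty fingers at (365,300). It was lost during the wrist flip. I'll look closer.

View pics/hand1.png

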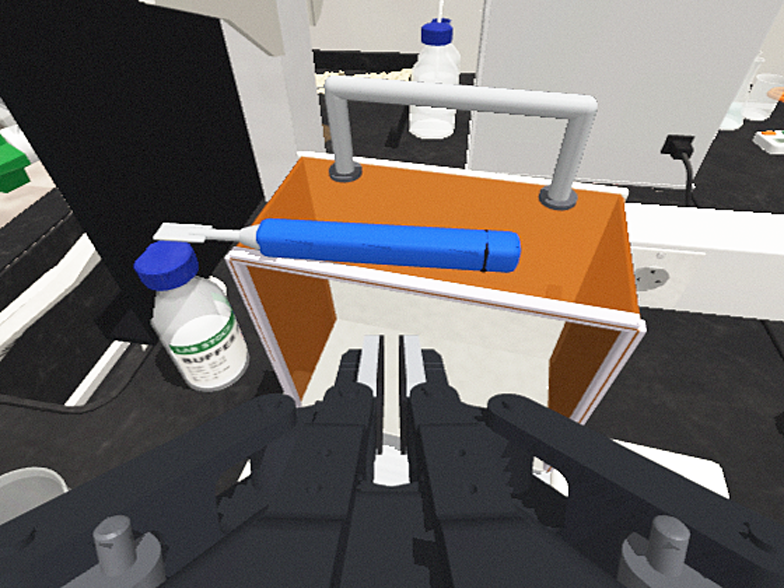

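Run:
```python
from h import *
b=bot.read_state()
q=rot(b['tool_rot']).as_matrix()
# withdraw backwards along -fingers and up, then look from above
bot.servo_line(list(b['ee_pos']-q[:,1]*60+[0,0,40]),speed=150)
p=L(-60,0,520); r=best(p,(0,0,-1),ey); print(r[2].round(2)); bot.move_to(list(p),r[1])
c=cam('wrist'); P=cloud(c); h=cv2.cvtColor(c['image'],cv2.COLOR_BGR2HSV)
m=COL['blue'](h[...,0].astype(int),h[...,1],h[...,2])&(P[...,2]>200)&(P[...,2]<330)
v,u=np.where(m); print(len(v), u.min(),u.max(),v.min(),v.max())
B=np.array([ex,ey,ez]); q=(P[m]-O)@B.T; w,V=np.linalg.eigh(np.cov(q.T)); print('local mean',q.mean(0).round(1),'dir',V[:,2].round(3),'t',np.ptp((q-q.mean(0))@V[:,2]).round(1), np.percentile(q,[1,99],0).round(1)); print(st())
save(c,'hoodtop',crop=(160,180,420,375),k=3)
```

```text
Traceback (most recent call last):
rig.MotionError: the arm cannot follow that straight line within its joint ranges
```

The wrist view shows the blue spatula lying across the hood's top panel just in front of the handle legs, with the blade towards +y. It is steady and can be picked up again. I'll record the good joint branch, back off and measure it.

Run:
```python
from h import *
import json
a=16.5/np.cos(T)
p,F=placepose(L(-50,0,215),T,a,AZ,(0,0)); k=kq(p,F); print('front215',k.round(3))
json.dump(list(map(float,k)),open('front.json','w'))
mv(p,F); print(bot.read_state()['joint_positions'].round(2))
p=L(-60,0,480); r=best(p,(0,0,-1),ey); print(r[2].round(2)); bot.move_to(list(p),r[1])
c=cam('wrist'); P=cloud(c); h=cv2.cvtColor(c['image'],cv2.COLOR_BGR2HSV)
m=COL['blue'](h[...,0].astype(int),h[...,1],h[...,2])&(P[...,2]>200)&(P[...,2]<330)
B=np.array([ex,ey,ez]); q=(P[m]-O)@B.T; q=q[q[:,2]>np.percentile(q[:,2],50)-4]; w,V=np.linalg.eigh(np.cov(q.T)); d=V[:,2]*np.sign(V[1,2]); (r1)=cv2.minAreaRect(np.ascontiguousarray(q[:,:2],np.float32))
print(len(q),'local',r1,'z',np.median(q[:,2]),'dir',d.round(3)); print(st())
for y in (-70,-55,-40,0): 
    u,v=proj(c,L(95,y,250)); print('panel',y,((P[int(v),int(u)]-O)@B.T).round(1))
hc=O+r1[0][0]*ex+r1[0][1]*ey; s=d[0]*ex+d[1]*ey; zt=float(np.median(q[:,2]))-7.5
p,F,a=pickpose(hc,s,T,along=41); p=p+[0,0,zt-7.5]
print(p,kq(p,F),kq(p+[0,0,100],F))
json.dump([list(map(float,hc)),list(map(float,s)),zt],open('bluehood.json','w'))
# bar
m=(P[...,2]>295)&(P[...,2]<312); q=(P[m]-O)@B.T; q=q[(abs(q[:,1])<70)&(q[:,0]>90)&(q[:,0]<160)]; print('bar',len(q),np.percentile(q,[2,50,98],0).round(1) if len(q) else '')
```

```text
front215 [ 3.590e-01  3.000e-03  2.292e+00  3.699e+00  3.280e-01 -2.023e+00]
[ 0.36  0.    2.29  3.7   0.33 -2.02]
[ 0.29  0.17  1.16 -0.    1.81 -1.19]
181 local ((72.9517822265625, 31.671907424926758), (13.047815322875977, 78.11929321289062), 9.891953468322754) z 265.0455048994236 dir [-0.165  0.986 -0.015]
('clk 32.6', array([484.7, 181.1, 479.9]), array([ 0.9, -0.1,  0.4]), 5.1)
panel -70 [-68.4 -18.8 509.3]
panel -55 [-73.6 -13.4 517.6]
panel -40 [-73.1  -9.8 516.9]
panel 0 [ 85.3  -1.2 264. ]
[616.48490874 248.86034848 274.0455049 ] [ 0.46156826  0.65009353  1.00896062 -0.40329024  1.65025414  0.38977713] [ 0.46156826  0.62959889  0.81750387 -0.41846132  1.84468658  0.303917  ]
bar 0
```

Run:
```python
from h import *
import json
B=np.array([ex,ey,ez])
bot.move_gripper(85)
p=L(-70,0,470); d=(ex*np.sin(.45)-ez*np.cos(.45)); r=best(p,d,ey); print(r[2].round(2)); bot.move_to(list(p),r[1])
c=cam('wrist'); P=cloud(c); h=cv2.cvtColor(c['image'],cv2.COLOR_BGR2HSV); save(c,'hoodtop',crop=(120,100,440,340),k=2.4)
m=COL['blue'](h[...,0].astype(int),h[...,1],h[...,2])&(P[...,2]>200)&(P[...,2]<330)
q=(P[m]-O)@B.T; print(len(q)); q=q[q[:,2]>np.percentile(q[:,2],60)-4]; w,V=np.linalg.eigh(np.cov(q.T)); d=V[:,2]*np.sign(V[1,2]); r1=cv2.minAreaRect(np.ascontiguousarray(q[:,:2],np.float32))
print(len(q),'local',r1,'z',np.median(q[:,2]),'dir',d.round(3)); print(st())
hc=O+r1[0][0]*ex+r1[0][1]*ey; s=d[0]*ex+d[1]*ey; zt=float(np.median(q[:,2]))-7.5
p,F,a=pickpose(hc,s,T,along=41); p=p+[0,0,zt-7.5]
print(p,kq(p,F),kq(p+[0,0,100],F))
json.dump([list(map(float,hc)),list(map(float,s)),zt],open('bluehood.json','w'))
q=(P.reshape(-1,3)-O)@B.T; t=q[(abs(q[:,1])<75)&(q[:,0]>85)&(q[:,0]<170)&(q[:,2]>292)&(q[:,2]<315)]; print('bar',len(t),np.percentile(t,[2,50,98],0).round(1) if len(t) else '')
t=q[(abs(q[:,1])<85)&(q[:,0]>50)&(q[:,0]<170)&(q[:,2]>235)&(q[:,2]<256)]; print('panel',len(t),np.percentile(t,[2,50,98],0).round(1))
```

```text
[ 0.38 -0.06  1.48 -0.21  1.33 -1.09]
1127
831 local ((76.1469955444336, 15.982139587402344), (14.33430290222168, 108.74047088623047), 8.234883308410645) z 264.971378039524 dir [-0.132  0.991 -0.007]
('clk 33.9', array([475.1, 182. , 470.3]), array([-0.2,  0.1, -0.2]), 84.9)
[619.85628135 233.0356168  273.97137804] [ 0.43728619  0.64557106  1.01626975 -0.40166482  1.65137063  0.39954522] [ 0.43728619  0.62436591  0.82580155 -0.41685179  1.84568345  0.31409985]
bar 796 [[126.6 -56.5 294. ]
 [128.8   0.  304. ]
 [133.9  57.5 306.7]]
panel 5197 [[ 62.8 -82.5 247.3]
 [105.6  -6.7 252.7]
 [145.2  82.3 255.7]]
```

View pics/hoodtop.png

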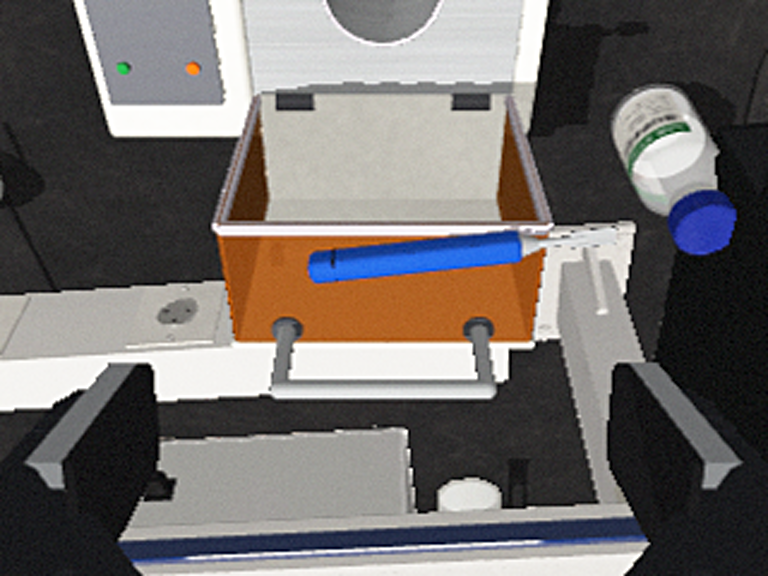

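The picture shows the blue handle from (310,265) to (520,245), with the bar at (385,388) and its legs well clear of a grasp near the blade end. I'll pick it with a narrow opening, flip the wrist over the free bench, then swing in.

```bash
cat >> h.py <<'E'
import json
FRONT=np.array(json.load(open('front.json')))
def flip():
    m=FRONT.copy(); m[0]-=.85; m[1]-=.2; bot.move_joints(list(m)); print('flipped',*st())
    m[1]+=.2; bot.move_joints(list(m)); return
def swing(): bot.move_joints(list(FRONT)); print('front',*st())
E
python3 - <<'E'
from h import *
hc,s,zt=json.load(open('bluehood.json'))
p,F,a=pickpose(hc,s,T,along=41); p=p+[0,0,zt-7.5+1]; a=17.5/np.cos(T)
bot.move_gripper(38); mv(p+[0,0,90],F); print(st())
print('contact',bot.servo_line(list(p),speed=50,until_force=8),*st())
bot.move_gripper(5,110); print(*st()); bot.servo_line(list(p+[0,0,130]),speed=120); print(*st())
q=np.array([450,-80,420.]); mv(q,F); print(st())
flip()
A=bot.read_state(); t=rot(A['tool_rot']).as_matrix(); G=A['ee_pos']+a*t[:,1]
c=cam('wrist'); inhand('blue',G,c); print(G, t.round(2)); save(c,'hand2')
E
```

```text
('clk 35.7', array([619.7, 233. , 365.8]), array([-1. , -0.4, -0.1]), 38.1)
contact False clk 37.6 [619.9 233.  275.2] [-0.5 -0.6  0. ] 38.3
clk 38.0 [619.9 233.2 275.5] [-0.9  1.   3.7] 10.2
clk 39.2 [619.8 233.  404.2] [ 0.6  0.1 -0.6] 10.1
('clk 40.6', array([450.5, -79.6, 420. ]), array([-0.2,  0.8, -0.9]), 10.2)
flipped clk 44.0 [ 439.9 -237.4  324.2] [ 0.6 -0.4  0.4] 9.7
blue 2337 axis local [0.002 0.017 1.   ] z range [138.6 230.8] mean local [ -48.7 -431.3  191.8]
[ 462.86268838 -253.53763974  215.18626054] [[-0.63  0.7   0.33]
 [-0.78 -0.57 -0.27]
 [-0.   -0.42  0.91]]
```

```bash
cat >> h.py <<'E'
def insert(n,xy,lean,a,zend,opn=26):
    A=L(*xy,215); p,F=placepose(A,T,a,AZ,lean)
    bot.servo_line(list(p),quat(R.from_matrix(F)),speed=120); inhand(n,A); w=bot.read_state()['grip_width']
    if w<8: print('LOST',w); return False
    p2,_=placepose(L(*xy,zend),T,a,AZ,lean)
    print('stop',bot.servo_line(list(p2),speed=60,until_force=6),*st())
    return True
def release(opn=26):
    bot.move_gripper(opn); bot.dwell(.3); s=bot.read_state(); y=rot(s['tool_rot']).as_matrix()[:,1]; h=np.array([y[0],y[1],0]);h/=np.linalg.norm(h)
    bot.servo_line(list(s['ee_pos']-h*70+[0,0,10]),speed=80); print('released',*st())
E
python3 - <<'E'
from h import *
a=17.5/np.cos(T); swing()
insert('blue',(25,0),(.06,0),a,112)
c=cam('side'); save(c,'ins1',crop=(200,80,400,230),k=3.8)
E
```

```text
front clk 46.1 [478.7 176.8 222.9] [ 0.6 -0.3  0.7] 10.1
blue 2320 axis local [0.05  0.014 0.999] z range [138.7 230.4] mean local [ 15.4  -2.3 191.7]
stop False clk 48.8 [552.8 170.2 121.5] [-0.5  0.1 -0.1] 10.0
```

View pics/ins1.png

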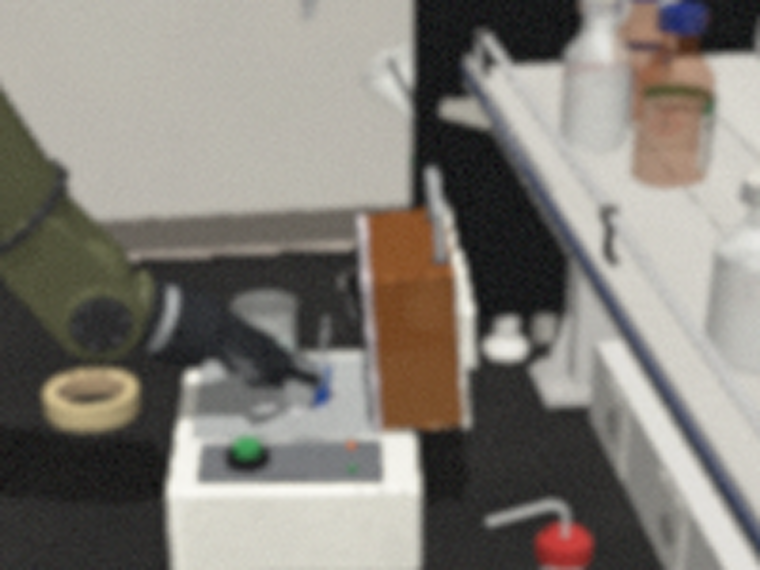

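The blue spatula is standing in the well at (322,380). I'll release it and continue with the small red one.

```bash
cat >> h.py <<'E'
def back(): 
    m=FRONT.copy(); bot.move_joints(list(m)); m[0]-=.85; bot.move_joints(list(m)); m[1]-=.2; bot.move_joints(list(m))
def getit(n):
    f=look(); hc,s=f[n]; p,F,a=pickpose(hc,s,T,41)
    bot.move_gripper(46); mv(p+[0,0,120],F)
    print('contact',bot.servo_line(list(p),speed=90,until_force=10),*st())
    bot.move_gripper(5,110); bot.servo_line(list(p+[0,0,200]),speed=180); print(*st())
    mv(np.array([450,-80,420.]),F); flip(); s=bot.read_state(); t=rot(s['tool_rot']).as_matrix(); inhand(n,s['ee_pos']+a*t[:,1]); print('A z',(s['ee_pos']+a*t[:,1])[2]); return a
E
python3 - <<'E'
from h import *
release(); c=cam('wrist'); inhand('blue',L(25,0,110),c); back()
a=getit('red')
E
```

```text
released clk 50.5 [484.1 157.9 131.3] [-0.2 -0.7  0. ] 26.3
blue 1787 axis local [ 0.024 -0.002  1.   ] z range [ 33.1 125.7] mean local [13.  -4.8 86.1]
red 1017 handle centre [ 321.3 -635.2] z 20.0 dir [0.998 0.064] LxW 144 20
red 454 handle centre [ 446.5 -252.7] z 14.9 dir [0.998 0.068] LxW 111 14
yellow 457 handle centre [ 429.7 -422.8] z 15.1 dir [ 0.997 -0.083] LxW 109 15
contact False clk 60.8 [ 495.4 -249.5   24.5] [-0.5 -0.3 -0.1] 45.8
clk 62.5 [ 494.8 -249.3  222.9] [-0.  -0.1 -0.6] 10.4
flipped clk 66.7 [ 439.9 -237.5  324.2] [ 0.1 -0.4 -0.4] 9.9
red 2466 axis local [-0.01   0.013  1.   ] z range [139.2 232.4] mean local [ -49.2 -430.5  194. ]
A z 215.64791588211344
```

Run:
```python
from h import *
a=16.5/np.cos(T); swing()
if insert('red',(-6,21),(0,.06),a,113):
    release(); c=cam('wrist'); inhand('red',L(-6,21,110),c); inhand('blue',L(25,0,110),c); save(c,'two',k=1.4)
    back(); getit('yellow')
```

```text
front clk 68.8 [478.7 176.8 222.9] [0.1 1.6 0.4] 10.3
red 2441 axis local [-0.02   0.059  0.998] z range [138.5 231.3] mean local [-13.9  17.4 192.7]
stop False clk 71.3 [524.3 194.7 121.3] [-0.3 -0.4 -0.1] 10.0
released clk 72.9 [455.3 184.9 131.1] [ 0.7  0.3 -0.3] 25.9
red 1166 axis local [-0.005  0.01   1.   ] z range [ 73.2 125.7] mean local [-13.5  13.4 102.8]
blue 1479 axis local [-0.004 -0.006  1.   ] z range [ 47.5 125.5] mean local [11.8 -3.6 91.5]
red 1005 handle centre [ 321.4 -635.7] z 20.0 dir [0.998 0.068] LxW 143 20
yellow 460 handle centre [ 429.8 -422.6] z 15.1 dir [ 0.997 -0.082] LxW 109 14
contact False clk 83.2 [ 478.6 -426.8   24.6] [ 0.7 -0.2  0.3] 46.0
clk 84.8 [ 478.1 -426.4  222.7] [-0.2  0.5 -0.3] 10.3
flipped clk 89.5 [ 439.9 -237.5  324.3] [ 0.2 -0.2 -0.2] 10.4
yellow 2482 axis local [-0.007  0.011  1.   ] z range [139.4 232.8] mean local [ -49.2 -430.6  194.3]
A z 215.6623334579878
```

View pics/two.png

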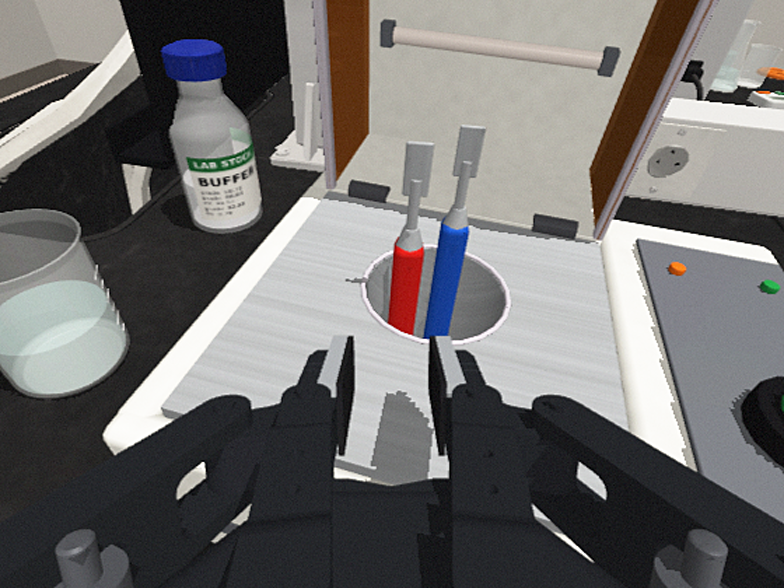

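Both stand upright on their own: red at (405,290) and blue at (447,280), with room on the right for yellow.

Run:
```python
from h import *
a=16.5/np.cos(T); swing()
if insert('yellow',(-5,-22.5),(0,-.05),a,113):
    release(23); c=cam('wrist')
    for n,x,y in (('yellow',-5,-22),('red',-6,16),('blue',22,-3)): inhand(n,L(x,y,110),c)
    save(c,'three',k=1.4)
```

```text
front clk 91.6 [478.7 176.8 222.9] [ 0.3 -0.5 -0.5] 10.0
yellow 2458 axis local [-0.012 -0.049  0.999] z range [138.3 231.9] mean local [-12.6 -23.7 193.3]
stop False clk 94.0 [521.3 150.4 120.8] [-0.   0.  -0.5] 10.3
released clk 95.6 [452.8 137.1 130.6] [-0.   0.7  0.1] 23.2
yellow 1015 axis local [ 0.001 -0.027  1.   ] z range [ 81.6 125.9] mean local [-12.4 -19.8 106.2]
red 1237 axis local [-0.023 -0.007  1.   ] z range [ 70.4 125.5] mean local [-12.6  12.1 101.2]
blue 537 axis local [-0.019 -0.049  0.999] z range [ 52.5 125.7] mean local [11.5 -1.2 97.1]
```

View pics/three.png

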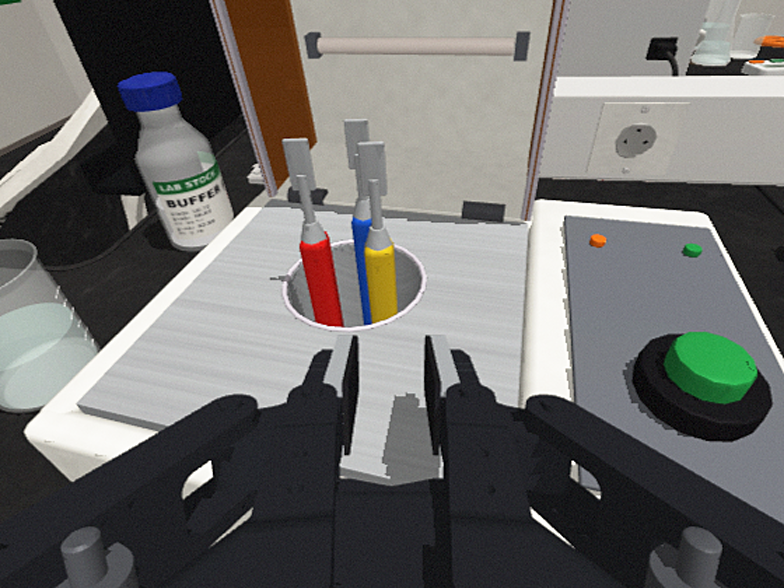

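All three stand upright: red at (318,275), blue at (361,260), yellow at (381,280). Now I'll close the hood by its bar, with the tool tilted back away from the shelf.

Run:
```python
from h import *
back()
t=np.radians(30); d=np.sin(t)*ex-np.cos(t)*ez
P0=L(131,0,301); print(P0,bar(1.5))
r=best(np.array([450,-80,430.]),d,ex); mv0=bot.move_to([450,-80,430.],r[1]); q=r[1]
bot.move_gripper(44,30)
pre=P0-d*110; print(bot.ik(list(pre),q)); bot.move_to(list(pre),q); print(st())
print('contact',bot.servo_line(list(P0),speed=60,until_force=8),*st())
bot.move_gripper(5,30); print(*st())
```

```text
[674.93996511 163.39977267 301.        ] [675.59008563 163.33946442 300.68456248]
[ 0.27072937  0.21354537  1.36407607 -0.20305513  1.0777893   0.41513763]
('clk 102.8', array([620.1, 167.5, 396.9]), array([0.7, 0.3, 0.1]), 44.2)
contact False clk 104.8 [674.9 163.5 301.3] [ 0.2 -0.6  0.6] 43.8
clk 105.2 [675.6 163.4 302.6] [ 2.6 -0.1  6.3] 8.6
```

Run:
```python
from h import *
for ph in list(np.arange(1.4,.1,-.1))+[.08,.02]:
    bot.servo_line(list(bar(ph)+[0.8,0,0.4]),speed=100)
    s=st(); print(round(ph,2),*s)
    if np.linalg.norm(s[2])>40: print('HIGH');break
c=cam('side'); save(c,'closed',crop=(200,80,400,230),k=3.8)
```

```text
1.4 clk 105.5 [656.3 165.2 307.5] [ 2.9 -1.1  7.3] 8.6
1.3 clk 105.9 [635.4 167.1 310.6] [ 1.5 -2.2  9.1] 8.6
1.2 clk 106.2 [614.3 169.1 311.8] [ 1.  -3.1 10.9] 8.7
1.1 clk 106.6 [593.  171.1 310. ] [-0.1 -2.3 10.3] 9.0
1.0 clk 107.0 [571.9 173.1 305.9] [-1.3 -2.4  9.1] 9.0
0.9 clk 107.3 [551.1 175.  299.5] [-1.6 -1.9  6.8] 8.8
0.8 clk 107.7 [531.3 176.8 291.4] [-2.  -1.6  2.5] 8.8
0.7 clk 108.1 [512.2 178.6 281.7] [-0.2 -1.6  0.4] 8.7
0.6 clk 108.4 [494.2 180.3 270.2] [-0.7 -1.5  0.8] 8.7
0.5 clk 108.8 [477.7 181.8 257. ] [ 2.5  0.2 -2.2] 8.3
0.4 clk 109.2 [462.4 183.2 242.6] [-1.2 -0.1  1.2] 8.5
0.3 clk 109.5 [448.4 184.6 226. ] [-2.   0.4  1.8] 8.8
0.2 clk 109.9 [436.5 185.7 208.5] [-1.3  2.4  0.4] 8.6
0.08 clk 110.3 [424.5 186.8 185.9] [ 1.1  2.1 -1.6] 8.7
0.02 clk 110.6 [419.5 187.3 174.3] [ 0.4  2.6 -0.7] 8.9
```

View pics/closed.png

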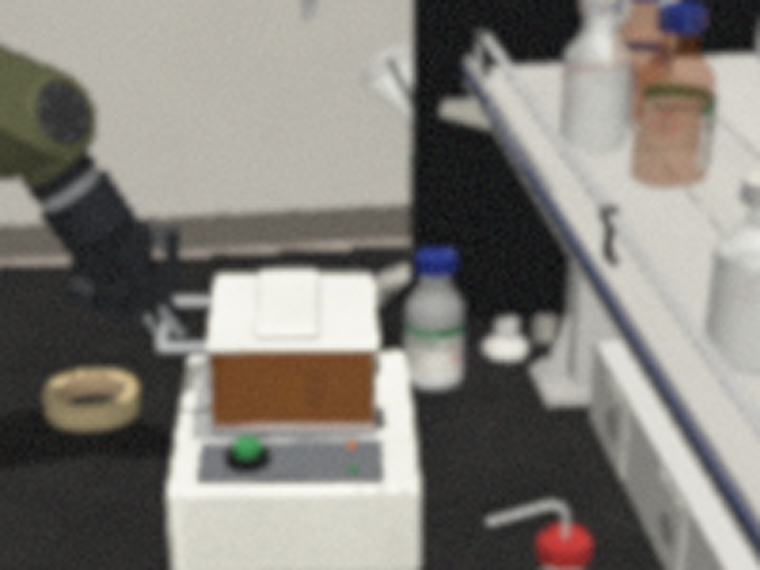

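Run:
```python
from h import *
import pickle
print('shut',bot.servo_line(list(bar(0)+[0.8,0,0]),speed=30,until_force=8),*st())
bot.move_gripper(44); s=bot.read_state(); d=rot(s['tool_rot']).as_matrix()[:,1]
bot.servo_line(list(s['ee_pos']-d*120),speed=150); print(st())
c=pickle.load(open('wS.pkl','rb')); P=cloud(c); h=cv2.cvtColor(c['image'],cv2.COLOR_BGR2HSV)
m=(h[...,0]>50)&(h[...,0]<75)&(h[...,1]>130)&(P[...,2]>112)&(P[...,2]<130)&(P[...,1]>0)&(P[...,1]<60)&(P[...,0]<530); q=P[m]
(bx,by),(w,hh),_=cv2.minAreaRect(np.ascontiguousarray(q[:,:2],np.float32)); zt=np.median(q[:,2]); print('btn',bx,by,w,hh,zt)
bot.move_gripper(0); tip=bot.tip_reach
p=np.array([bx,by,zt+tip+100]); r=best(p,(0,0,-1),ex); print(r[2].round(2)); bot.move_to(list(p),r[1])
bot.servo_line(list(p-[0,0,80]),speed=150); print(st())
# check hood closed before pressing
k=cam('wrist'); Q=cloud(k); B=np.array([ex,ey,ez]); ql=(Q.reshape(-1,3)-O)@B.T
t=ql[(abs(ql[:,0])<60)&(abs(ql[:,1])<80)&(ql[:,2]>170)&(ql[:,2]<200)]; print('roof z',len(t),np.percentile(t[:,2],[5,50,95]).round(1) if len(t) else '')
print('press',bot.servo_line(list(p-[0,0,100+10]),speed=12,until_force=9),*st())
bot.dwell(.3); print(st())
bot.servo_line(list(p),speed=100)
```

```text
shut True clk 110.8 [418.5 187.4 171.2] [ 1.5 -0.1  2.3] 8.4
('clk 112.2', array([358.4, 192.8, 274. ]), array([-0.7, -0.6, -0.6]), 43.9)
btn 487.42822265625 30.022663116455078 25.08567237854004 27.64690399169922 121.2569385916249
[-0.01  0.17  1.7  -0.    1.27  0.08]
('clk 114.3', array([487.7,  30.5, 161.3]), array([-0.4,  0. , -0. ]), -0.1)
roof z 35793 [185.3 195.  197.4]
press True clk 116.3 [487.5  30.  134. ] [-1.4 -0.5  6.8] 0.1
('clk 116.6', array([487.5,  30. , 134. ]), array([-1.7, -0. ,  7.4]), -0.1)
```

The button went down about 6 mm at 7 N. I'll recheck the hood from the same viewpoint as at the start.

Run:
```python
from h import *
import pickle
p=(430,110,450); b=best(p,(0,0,-1),(0,1,0)); bot.move_gripper(85); bot.move_to(list(p),b[1]); bot.dwell(.3)
c=cam('wrist'); save(c,'final',k=1.4)
B=np.array([ex,ey,ez])
for k in (pickle.load(open('wS.pkl','rb')),c):
    q=(cloud(k).reshape(-1,3)-O)@B.T
    f=lambda x0,x1,y0,y1,z0,z1:np.percentile((lambda t:t[:,2])(q[(q[:,0]>x0)&(q[:,0]<x1)&(q[:,1]>y0)&(q[:,1]<y1)&(q[:,2]>z0)&(q[:,2]<z1)]),[10,50,90]).round(1)
    print('bar',f(-135,-120,-40,40,160,200),'roof front',f(-75,-60,-70,70,170,215),'mid',f(-10,10,-70,70,170,215))
print(st()); spat(c,lo=-8)
```

```text
bar [172.4 174.6 175.9] roof front [185.  185.9 186.9] mid [195.5 196.5 197.4]
bar [172.5 174.6 176. ] roof front [185.1 186.  187. ] mid [195.5 196.5 197.4]
('clk 120.2', array([430.1, 109.9, 449.8]), array([0.5, 0.7, 0.2]), 85.3)
```

View pics/final.png

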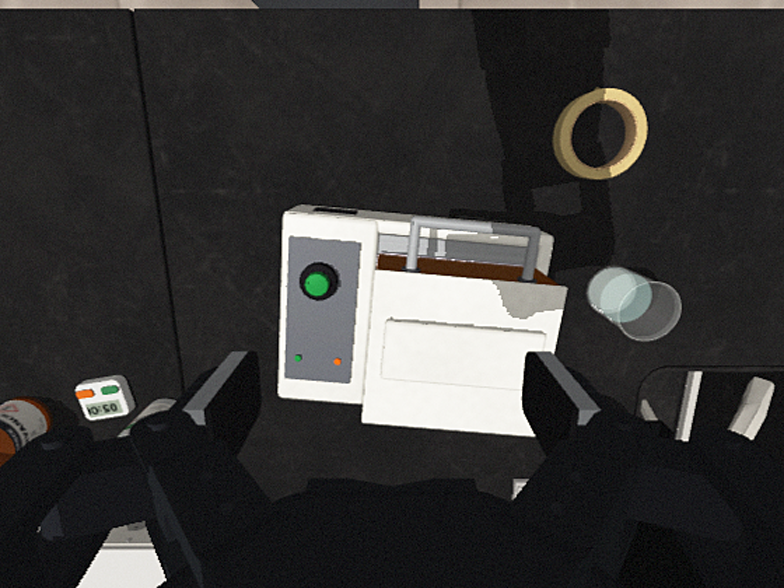

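The hood's heights match the initial shut state within 0.1 mm. The beaker at (635,300) and timer at (104,397) have not moved, and the robot touches nothing, so I'll hand in.

```bash
python3 -c "
from rig import bot
print(bot.finish_job())"
```

```text
the job is handed in; nothing more can be done
None
```

The job is done and handed in at about 120 s of the 210 s. I swung the hood open by its bar until it stayed up. The blue, small red and yellow spatulas then went upright into the well, blades up. I shut the hood over them and pressed the start button.

**What went wrong:** I lost the blue spatula on the first carry, and it landed on top of the open hood. I don't know whether the grip slackened or it touched the hood. I picked it up from there and placed it correctly.

**Last checks:**
- **Spatulas:** just before the hood was closed, all three stood within about 3° of vertical.
- **Hood:** its bar and roof heights match the original shut state within 0.1 mm.
- **Button:** it went down about 6 mm at about 7 N, which is its full travel.
- **Bystanders:** the beaker and timer look unmoved in the final picture. The gripper mostly hid the wash bottle in that view, but I never worked near it.
- **Marker:** I found none on the bench. The green-ended tube by the sink rises well above the bench, so I took it to be part of the tap.

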